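# Stand the rolling pins away in the steel holder

### The arm

A 6-joint arm with a two-finger parallel gripper is mounted at the origin on the work surface. World frame = base frame: x ahead of the robot, y to its left, z up, the work surface at z = 0. Lengths are in m, angles in rad, forces in N, time in s.
With the tool pointing down it reaches from about 0.35 to 0.775 m from the base axis. Payload 7.3 kg.
Tool frame: the origin (TCP) lies midway between the tips of the shut fingers; the grasp point (between the pads) lies 19 mm behind it (tcp_to_grasp is the distance from the TCP to the grasp point, in m); z points along the fingers, y is the line along which they close (so a half turn about z gives the same grasp; the last joint's range is limited). The gripper opens to 92 mm and grips with 3 to 60 N. Pads are 19 mm wide; open, the fingers measure 130 mm over their backs; the gripper's body (75 mm by 190 mm) begins 47 mm behind the grasp point.
Start: joints at [-1.288, 0.342, 1.524, -0, 1.275, -0.146], TCP at [0.218, -0.477, 0.192] pointing down, gripper open.
Joint ranges: [-2.53, 2.53], [-0.77, 2.02], [0.04, 2.7], [-1, 4.14], [0.28, 2.66], [-3.11, 3.11]. Speed limits (rad/s): [2.57, 2.57, 3.14, 3.14, 3.14, 3.14].

### API

Orientations are given as [roll, pitch, yaw] about the fixed x, y, z axes, in that order (R = Rz(yaw) Ry(pitch) Rx(roll)).
In Python, from cell import observe, read_camera, calibration, hand_in, tcp_to_grasp gives the robot as it stands.
- The arm moves only by the tool send_rows, never from a script. Its argument "targets" is a list of rows, each a list of 5 numbers: the opening, from 0 (shut) to 1 (fully open), then the shift along the world's x, y, z in m, then the turn about the world's z in rad. A call has 1 to 5 rows; each row shifts and turns the commanded pose from where the row before left it; what a row does not reach is not made up. A row lasts 1/10 s, in which the tool goes at most 50 mm and 8.59 degrees, less where a joint would pass 70% of its speed; a pose out of reach is approached as far as the arm can. A call is refused whole if a number of a shift passes 0.05 or a number of a turn 0.15, either way. A call with a gripper value outside its range is refused whole. The fingers move at their own pace and stop on an object; "grip_force" is the grip in N (left out, the last holds). Time passes only in rows, so rows that do not move let the fingers close. It gives the time, the measured TCP pose, the force, the opening and the grip force at its end, in the units of the state.
- observe(): the state, without advancing time (a new reading comes with each control period).
- read_camera(name): name is "side" or "top" or "wrist"; returns (picture, depth): 420x560x3 uint8, red, green, blue; 420x560 float32, m along the optical axis (not along the pixel's ray), 0 where there is no reading.
- calibration(name): a dict with "intrinsics" (3x3 intrinsics, pixels), "world_to_cam" (4x4, takes a point from world to camera coordinates); the wrist camera has in their place "hand_eye" (4x4, takes a point from camera to tool coordinates, whose origin is the TCP and whose axes are the flange's). Camera axes: x right, y up, looking along -z (the intrinsics and any distortion apply to the point x, -y, -z); pixel columns grow to the right and rows downward; lengths in m; the calibration is good to about 2 mm. A picture is of the moment at which its call begins: read the wrist's pose just before it. calibration takes no time and is no camera call.
- hand_in(): hands the job in; it is judged then, once.
The state is a dict: "time": time; "qpos": joint angles; "qvel": joint speeds; "joint_efforts": joint torques, N m; "tool_pos": TCP position; "tool_rot": TCP orientation; "contact_force": force on the tool from outside, world axes, zero at the start; "torque": the same for the moment, N m; "opening": finger opening in m; "grip_force": force on a finger pad.
Only numpy, scipy, OpenCV 4.12 (cv2) and the standard library are available. Lean on these libraries where they do the work, as an engineer would, in place of code of your own. Each camera call takes 0.05 s, during which the arm holds its last target. There are 200 camera calls.

### The job

Put away the two wooden rolling pins: take each from its sloping rest and stand it on end in an empty well of the steel holder, one pin to a well. The depths of the wells differ, so lower each pin until it really stands on the bottom before letting go, and do not let it drop. Leave the short pestle in its well and do not disturb the other things on the counter.

Things in the scene. Friction and masses are not known exactly. Their poses are not given: they have to be found in the camera images.
- pin_a: plain pale wooden rolling pin, a cylinder 26 mm across, 200 mm long, about 75 g, both ends alike. Origin at its middle; z runs along its length to the end that is higher at the start. It begins lying loose in the sloping trough of rest_a, 35 degrees above level, the higher end away from the robot; its higher 70 mm stick out beyond the trough, clear all round
- pin_b: plain pale wooden rolling pin, a cylinder 26 mm across, 200 mm long, about 75 g, both ends alike. Origin at its middle; z runs along its length to the end that is higher at the start. It begins lying loose in the sloping trough of rest_b, 35 degrees above level, the higher end away from the robot; its higher 70 mm stick out beyond the trough, clear all round
- rest_a: fixed wooden stand, base 170 x 60 x 12 mm (long side along its x); its V trough, 130 mm long, carries pin_a and rises at 35 degrees along its +x, which points away from the robot (within 0.3 rad). Origin: centre of its underside. The pin's lower end starts at x -80, y 0, z 40 mm here, against a toe plate; the V reaches 20 mm out either side of the pin's axis and at most 120 mm high
- rest_b: fixed wooden stand, base 170 x 60 x 12 mm (long side along its x); its V trough, 130 mm long, carries pin_b and rises at 35 degrees along its +x, which points away from the robot (within 0.3 rad). Origin: centre of its underside. The pin's lower end starts at x -80, y 0, z 40 mm here, against a toe plate; the V reaches 20 mm out either side of the pin's axis and at most 120 mm high
- holder: fixed bare steel holder: base 200 x 56 x 8 mm with three square tubes in a row along its x, 65 mm apart, walls 3 mm, rims 110 mm up. +x points away from the robot (within 0.3 rad). Origin: centre of its underside. One tube (any) holds the pestle; each other has a fixed cork pad, its top 20 to 55 mm above the table, not reported: feel for it. A pin on it ends 110 to 145 mm above the rim
- well0 (a point): centre of the mouth of the nearest (-x) well of the holder, at the rim, 110 mm above the table. The well is a vertical square hole, 34 mm wide each way
- well1 (a point): centre of the mouth of the middle well of the holder, at the rim, 110 mm above the table. The well is a vertical square hole, 34 mm wide each way
- well2 (a point): centre of the mouth of the farthest (+x) well of the holder, at the rim, 110 mm above the table. The well is a vertical square hole, 34 mm wide each way
- pestle: a short turned wooden pestle 122 mm long, 29 mm at its widest, standing loose in one of the three wells; its top is 20 mm above the rim. Origin at the centre of its underside, z up its length
- spatula: a spatula 250 mm long lying flat on the table, along x, origin midway underneath; a bystander
- brush: a pastry brush 190 mm long lying flat on the table, along x, origin midway underneath; a bystander
- bowl: a white bowl, 110 mm across, 50 mm high, origin under its centre; a bystander
- tin: a plain round tin, 64 mm across, 75 mm high, origin under its centre; a bystander
- mould: a steel ring mould, 80 mm across, 35 mm high, origin under its centre; a bystander
- cup: a blue cup without handle, 74 mm across, 70 mm high, origin under its centre; a bystander
There are look-alikes about, which are no part of the job. Leave any turquoise or yellow look-alike of the pin_b alone.

How it is judged:
On the way:
1. one pin stands released in a well ((((horizontal distance between pin_a and well0 below 0.015 m or horizontal distance between pin_a and well1 below 0.015 m or horizontal distance between pin_a and well2 below 0.015 m) and height (world z) of pin_a below 0.165 m and (angle between pin_a's own z axis and vertical below 0.2 rad or angle between pin_a's own z axis and vertical above 2.94 rad) and contact force between pin_a and the fingers below 0.1 N and linear speed of pin_a below 0.03 m/s) or ((horizontal distance between pin_b and well0 below 0.015 m or horizontal distance between pin_b and well1 below 0.015 m or horizontal distance between pin_b and well2 below 0.015 m) and height (world z) of pin_b below 0.165 m and (angle between pin_b's own z axis and vertical below 0.2 rad or angle between pin_b's own z axis and vertical above 2.94 rad) and contact force between pin_b and the fingers below 0.1 N and linear speed of pin_b below 0.03 m/s))), for 0.2 s.
At the end, for the whole second after the job is handed in: Both pins stand released and at rest in wells: the middle of each within 15 mm horizontally of a well's centre and under 165 mm above the table, upright within 0.2 rad (either end up). The pestle within 30 mm and each bystander within 40 mm of its start ((horizontal distance between pin_a and well0 below 0.015 m or horizontal distance between pin_a and well1 below 0.015 m or horizontal distance between pin_a and well2 below 0.015 m) and height (world z) of each of pin_a, pin_b below 0.165 m and (angle between pin_a's own z axis and vertical below 0.2 rad or angle between pin_a's own z axis and vertical above 2.94 rad) and contact force between each of pin_a, pin_b and the fingers below 0.1 N and linear speed of each of pin_a, pin_b below 0.03 m/s and (horizontal distance between pin_b and well0 below 0.015 m or horizontal distance between pin_b and well1 below 0.015 m or horizontal distance between pin_b and well2 below 0.015 m) and (angle between pin_b's own z axis and vertical below 0.2 rad or angle between pin_b's own z axis and vertical above 2.94 rad) and distance of pestle from where it was at the start of the episode below 0.03 m and distance of each of spatula, brush, bowl, tin, mould, cup from where it was at the start of the episode below 0.04 m); the robot touches nothing.
It fails at once if a rolling pin falls freely, faster than 0.5 m/s while the fingers do not touch it (a drop of about 13 mm) (linear speed of pin_a above 0.5 m/s and contact force between pin_a and the fingers below 0.05 N).
It fails at once if a rolling pin falls freely, faster than 0.5 m/s while the fingers do not touch it (a drop of about 13 mm) (linear speed of pin_b above 0.5 m/s and contact force between pin_b and the fingers below 0.05 N).
It fails at once if the pestle is moved by more than 30 mm (distance of pestle from where it was at the start of the episode above 0.03 m).
It fails at once if a bystander (spatula, brush, bowl, tin, mould or cup) is moved by more than 40 mm (distance of any of spatula, brush, bowl, tin, mould, cup from where it was at the start of the episode above 0.04 m).
It also fails if it takes over 72 s, if anything falls off the work surface, if the arm or the gripper's body presses on something with over 40 N, if the wrist force passes 120 N, or if a joint passes its speed limit or range.

## Working session

There is one attempt and no reset: what is moved stays moved. The work goes in short steps, Python scripts to look and compute and a tool call to move; the robot and the scene stay as the last step left them, time stands still between calls to the robot, and variables do not carry over. Pictures are saved under pics/ and viewed, at most 10 in all, crops included, and the job is handed in when it is done.

Besides the shell and the picture viewer there is one more tool, called after "Call:" by a JSON object that holds its "fn" and its "kwargs", one argument or row to a line. send_rows: Moves the arm, as the interface text tells. Its arguments: {"type":"object","properties":{"targets":{"type":"array","items":{"type":"array","items":{"type":"number"}}},"grip_force":{"type":"number"}},"required":["targets"]}

```bash
mkdir -p pics
cat > h.py <<'E'
import numpy as np, cv2
from cell import *
def snap(n):
    s=observe(); im,d=read_camera(n); c=calibration(n); return s,im,d,c
def world(c,d,u,v,z=None):
    K=np.array(c["intrinsics"]);T=np.linalg.inv(np.array(c["world_to_cam"]))
    u=np.asarray(u,float);v=np.asarray(v,float)
    r=np.stack([(u-K[0,2])/K[0,0],-(v-K[1,2])/K[1,1],-np.ones_like(u)],-1)
    if z is None: p=r*np.asarray(d)[...,None]; return p@T[:3,:3].T+T[:3,3]
    w=r@T[:3,:3].T; return T[:3,3]+w*((z-T[2,3])/w[...,2])[...,None]
E
python3 - <<'E'
from h import *
for n in("top","side"):
    s,im,d,c=snap(n); np.savez(n,im=im,d=d); cv2.imwrite(f"pics/{n}.png",cv2.resize(im[...,::-1],(800,600)))
    print(c, d.min(),d.max())
print(s)
print(tcp_to_grasp)
E
```

```text
{'intrinsics': array([[519.7772446 ,   0.        , 280.34502227],
       [  0.        , 519.7772446 , 207.44604833],
       [  0.        ,   0.        ,   1.        ]]), 'world_to_cam': array([[ 0.01418834, -0.99975954,  0.01671978,  0.09517082],
       [ 0.98019126,  0.0172103 ,  0.19730406, -0.54323112],
       [-0.19754437,  0.01358916,  0.98019975, -1.56442694],
       [ 0.        ,  0.        ,  0.        ,  1.        ]])} 0.0 2.6669772
{'intrinsics': array([[415.91719033,   0.        , 278.81524378],
       [  0.        , 415.91719033, 213.85916199],
       [  0.        ,   0.        ,   1.        ]]), 'world_to_cam': array([[-0.96127363, -0.27554198,  0.00544292,  0.54441092],
       [ 0.18282193, -0.62277719,  0.76073958, -0.10903196],
       [-0.20622596,  0.73227399,  0.64903441, -1.25572262],
       [ 0.        ,  0.        ,  0.        ,  1.        ]])} 0.0 3.3364322
{'time': 0.05, 'qpos': array([-1.28802392e+00,  3.42741703e-01,  1.52499327e+00, -3.60179252e-05,
        1.27540190e+00, -1.45969938e-01]), 'qvel': array([ 0.00081086, -0.00169674, -0.00295883, -0.00047386, -0.00034555,
        0.00043501]), 'joint_efforts': array([ 1.40022323e-03, -4.32419586e+01, -2.44995779e+01,  7.19797960e-02,
        5.23082167e-02, -4.83029100e-05]), 'tool_pos': array([ 0.2181526 , -0.47703184,  0.19104344]), 'tool_rot': array([-3.14005985e+00, -1.90533798e-04,  4.28752712e-01]), 'contact_force': array([-0.08577926, -0.09942067,  0.08976645]), 'torque': array([-0.05612483, -0.03690954, -0.01743348]), 'grip_force': 0.0, 'opening': 0.09215355503705958}
0.0188
```

View pics/top.png

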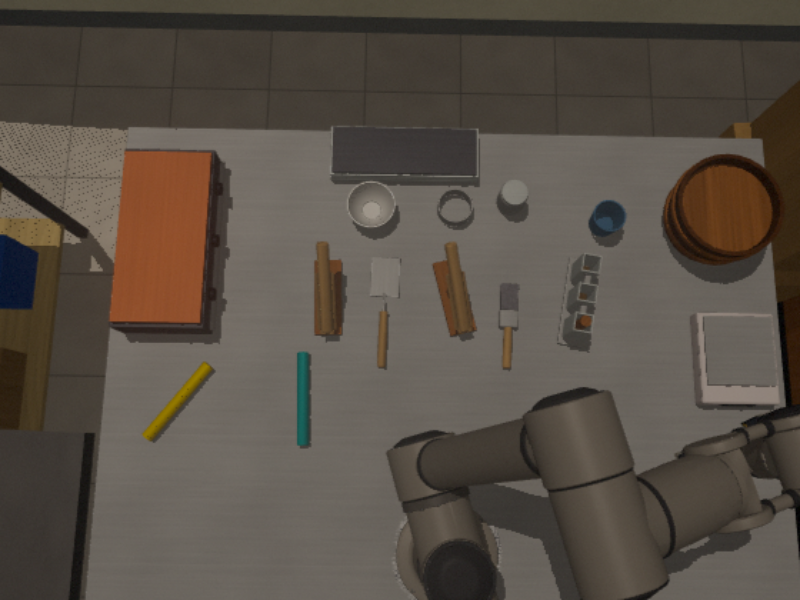

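View pics/side.png

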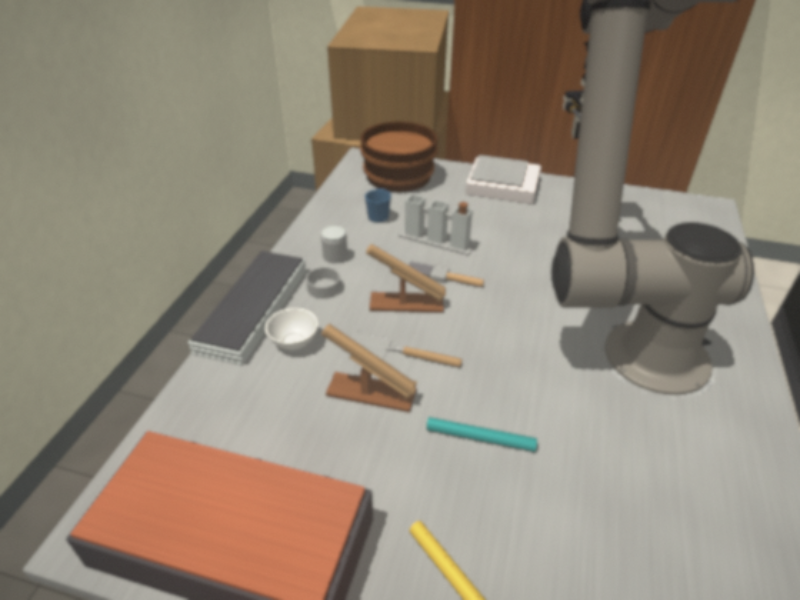

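Run:
```python
from h import *
from scipy.optimize import least_squares
f=np.load("top.npz");im,d=f["im"],f["d"];c=calibration("top")
vv,uu=np.mgrid[:420,:560];P=world(c,d,uu,vv)
for n,(u0,u1,v0,v1) in dict(L=(217,242,165,236),R=(308,334,165,236)).items():
    p=P[v0:v1,u0:u1].reshape(-1,3);q=p[(p[:,2]>.06)]
    def axis(x): 
        a=np.array([np.cos(x[3])*np.cos(x[4]),np.cos(x[3])*np.sin(x[4]),np.sin(x[3])]);return np.array([x[0],x[1],x[2]]),a
    def res(x):
        o,a=axis(x);w=q-o;return np.linalg.norm(np.cross(w,a),axis=1)-.013
    m=q.mean(0);r=least_squares(res,[m[0],m[1],m[2]-.013,.61,0],loss="soft_l1",f_scale=.001)
    o,a=axis(r.x);k=abs(res(r.x))<.004;s=(q[k]-o)@a
    lo,hi=np.percentile(s,[.5,99.5]);print(n,len(q),k.sum(),"incl",np.degrees(r.x[3]),"yaw",r.x[4],"lo",o+a*lo,"hi",o+a*hi,"len",hi-lo,"rms",np.std(res(r.x)[k]))
    for b in(.02,.03,.04): print("grasp",b,o+a*(hi-b))
p=P[170:250,385:430].reshape(-1,3);q=p[(abs(p[:,2]-.11)<.005)]
r=cv2.minAreaRect((q[:,:2]*1000).astype(np.float32));print("holder rims",r,cv2.boxPoints(r))
q=p[p[:,2]>.12];print("pestle",len(q),q.mean(0),q[:,2].max())
cv2.imwrite("pics/hold.png",cv2.resize(im[165:255,380:440,::-1],(400,600),interpolation=cv2.INTER_CUBIC))
t=P[100:160,235:470].reshape(-1,3)
print("tabletop z",np.median(P[250:300,330:360,2]))
```

```text
L 635 453 incl 37.260332503905026 yaw 0.03101308680447994 lo [0.48803653 0.26418544 0.05117959] hi [0.63026777 0.26859789 0.15942727] len 0.17879249656573415 rms 0.0020699880077684725
grasp 0.02 [0.61435756 0.26810431 0.14731852]
grasp 0.03 [0.60640246 0.26785751 0.14126415]
grasp 0.04 [0.59844736 0.26761072 0.13520977]
R 629 474 incl 36.04347104339683 yaw 0.24685686515633073 lo [ 0.49166059 -0.03166789  0.05010209] hi [0.63479294 0.00440097 0.15751607] len 0.18255298451823615 rms 0.0018893066721595542
grasp 0.02 [6.19111754e-01 4.49363186e-04 1.45748089e-01]
grasp 0.03 [ 0.61127116 -0.00152644  0.1398641 ]
grasp 0.04 [ 0.60343057 -0.00350224  0.13398011]
holder rims ((546.515625, -289.1700744628906), (42.24789810180664, 171.86001586914062), 79.89463806152344) [[ 458.21228 -294.88913]
 [ 627.4062  -325.0435 ]
 [ 634.819   -283.45102]
 [ 465.62506 -253.29666]]
pestle 63 [ 0.44056746 -0.21378057  0.3702577 ] 1.63904136880011
tabletop z 0.0015038291674696058
```

View pics/hold.png

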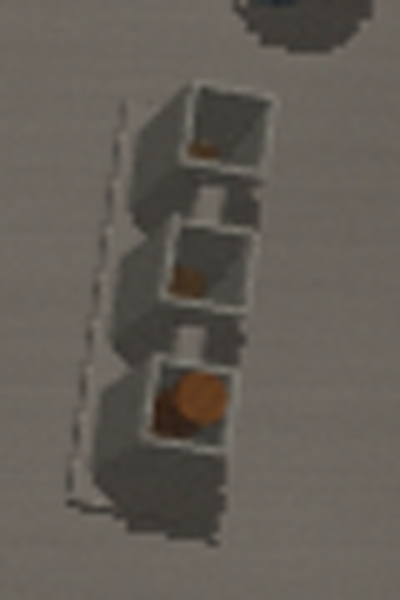

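Call:
{"fn": "send_rows", "kwargs": {
  "targets": [
    [1, 0, 0, 0.04, 0],
    [1, 0, 0, 0.04, 0],
    [1, 0.03, 0.02, 0.04, -0.1],
    [1, 0.035, 0.025, 0.03, -0.1],
    [1, 0.035, 0.025, 0.02, -0.1]
  ]
}}

```text
time: 0.6
tool_pos: [0.3153, -0.4097, 0.3595]
tool_rot: [3.139, -0.001, 0.123]
contact_force: [1.2, -0.6, 0.4]
opening: 0.0917
grip_force: 0.0
```

Call:
{"fn": "send_rows", "kwargs": {
  "targets": [
    [1, 0.035, 0.025, 0, -0.1],
    [1, 0.035, 0.025, 0, -0.1],
    [1, 0.035, 0.025, 0, -0.1],
    [1, 0.035, 0.02, 0, 0],
    [1, 0.02, 0.02, 0, 0]
  ]
}}

```text
time: 1.1
tool_pos: [0.4765, -0.2935, 0.3565]
tool_rot: [-3.141, 0.001, -0.17]
contact_force: [-0.6, -0.5, 0.3]
opening: 0.0919
grip_force: 0.0
```

Call:
{"fn": "send_rows", "kwargs": {
  "targets": [
    [1, 0, 0, 0, 0],
    [1, 0, 0, 0, 0]
  ]
}}

```text
time: 1.3
tool_pos: [0.4746, -0.2948, 0.3569]
tool_rot: [-3.142, 0.001, -0.17]
contact_force: [0.4, -0.3, -0.5]
opening: 0.0918
grip_force: 0.0
```

```bash
cat >> h.py <<'E'
from scipy.spatial.transform import Rotation as Rn
def wcal(s,c):
    T=np.eye(4);T[:3,:3]=Rn.from_euler("xyz",s["tool_rot"]).as_matrix();T[:3,3]=s["tool_pos"]
    return dict(intrinsics=c["intrinsics"],world_to_cam=np.linalg.inv(T@np.array(c["hand_eye"])))
def w_snap():
    s,im,d,c=snap("wrist"); return s,im,d,wcal(s,c)
E
python3 - <<'E'
from h import *
s,im,d,c=w_snap(); np.savez("w1",im=im,d=d,w2c=c["world_to_cam"],K=c["intrinsics"]);cv2.imwrite("pics/w1.png",im[...,::-1]);print(s["tool_pos"],s["tool_rot"],calibration("wrist"))
E
```

```text
[ 0.47455166 -0.29475611  0.35694332] [-3.14153139e+00  1.24903054e-03 -1.69833128e-01] {'intrinsics': array([[378.24993125,   0.        , 282.74427046],
       [  0.        , 378.24993125, 209.76728961],
       [  0.        ,   0.        ,   1.        ]]), 'hand_eye': array([[-1.21621959e-03,  9.60231369e-01,  2.79202862e-01,
         7.48940002e-02],
       [ 9.99999049e-01,  9.86231983e-04,  9.64200536e-04,
        -8.37643135e-04],
       [ 6.50496809e-04,  2.79203769e-01, -9.60231656e-01,
        -1.93659193e-01],
       [ 0.00000000e+00,  0.00000000e+00,  0.00000000e+00,
         1.00000000e+00]])}
```

View pics/w1.png

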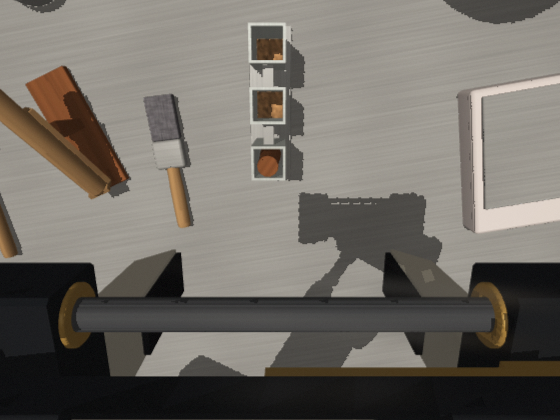

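Run:
```python
from h import *
f=np.load("w1.npz");c=dict(intrinsics=f["K"],world_to_cam=f["w2c"])
print("wrist",world(c,0,[267.5,268,268.5],[43,105.5,163.5],.11))
vv,uu=np.mgrid[:420,:560];P=world(c,f["d"],uu,vv)
p=P[15:190,240:295].reshape(-1,3);q=p[abs(p[:,2]-.11)<.005]
r=cv2.minAreaRect((q[:,:2]*1000).astype(np.float32));print(r,np.median(q[:,2]))
print("cork z",P[45:58,258:280,2].mean(),P[98:116,260:280,2].mean(),"table",np.median(P[60:120,320:360,2]))
c=calibration("top");print("top",world(c,0,[414.6,411.6,408.8],[184.5,204.9,225.6],.11))
```

```text
wrist [[ 0.6087996  -0.30006933  0.11      ]
 [ 0.54500273 -0.28887611  0.11      ]
 [ 0.4804725  -0.27759705  0.11      ]]
((545.93994140625, -287.45233154296875), (39.06298065185547, 169.67340087890625), 80.25231170654297) 0.11054040562003958
cork z 0.02069488641236153 0.032154345291469065 table 0.0005136614810303808
top [[ 0.60858599 -0.30277475  0.11      ]
 [ 0.54501958 -0.29133897  0.11      ]
 [ 0.48156731 -0.28065513  0.11      ]]
```

Call:
{"fn": "send_rows", "kwargs": {
  "targets": [
    [1, 0.014, 0.03, 0, 0.1],
    [1, 0.014, 0.03, 0, 0.1],
    [1, 0.014, 0.03, 0, 0.1],
    [1, 0.014, 0.03, 0, 0.1],
    [1, 0.014, 0.03, 0, 0.017]
  ]
}}

```text
time: 1.85
tool_pos: [0.5442, -0.1454, 0.3577]
tool_rot: [3.141, 0.0, 0.246]
contact_force: [0.6, 0.0, 0.1]
opening: 0.0917
grip_force: 0.0
```

Call:
{"fn": "send_rows", "kwargs": {
  "targets": [
    [1, 0.014, 0.03, -0.02, 0],
    [1, 0.014, 0.03, -0.02, 0],
    [1, 0.014, 0.03, -0.02, 0],
    [1, 0.014, 0.03, -0.03, 0],
    [1, 0.012, 0.024, -0.02, 0]
  ]
}}

```text
time: 2.35
tool_pos: [0.6121, -0.001, 0.2456]
tool_rot: [-3.141, 0.002, 0.244]
contact_force: [-0.5, -0.5, -0.2]
opening: 0.0918
grip_force: 0.0
```

Call:
{"fn": "send_rows", "kwargs": {
  "targets": [
    [1, 0, 0, 0, 0],
    [1, 0, 0, 0, 0]
  ]
}}

```text
time: 2.55
tool_pos: [0.6122, -0.0023, 0.2474]
tool_rot: [3.141, 0.001, 0.245]
contact_force: [-0.7, -0.6, -0.3]
opening: 0.0917
grip_force: 0.0
```

```bash
cat > fit.py <<'E'
from h import *
from scipy.optimize import least_squares
def pinfit(P,zmin=.06,zmax=.19,x0=None,half=.05):
    q=P.reshape(-1,3);q=q[(q[:,2]>zmin)&(q[:,2]<zmax)]
    if x0 is not None: q=q[np.hypot(*(q[:,:2]-x0).T)<half]
    def ax(x): return x[:3],np.array([np.cos(x[3])*np.cos(x[4]),np.cos(x[3])*np.sin(x[4]),np.sin(x[3])])
    def res(x): o,a=ax(x);return np.linalg.norm(np.cross(q-o,a),axis=1)-.013
    m=q.mean(0);r=least_squares(res,[m[0],m[1],m[2]-.013,.61,.1],loss="soft_l1",f_scale=.001)
    o,a=ax(r.x);k=abs(res(r.x))<.003;s=(q[k]-o)@a;hi=np.percentile(s,99.7)
    print(len(q),k.sum(),"incl",np.degrees(r.x[3]),"yaw",r.x[4],"hi",o+a*hi,"g25",o+a*(hi-.025))
E
python3 - <<'E'
from fit import *
s,im,d,c=w_snap();vv,uu=np.mgrid[:420,:560];P=world(c,d,uu,vv)
cv2.imwrite("pics/w2.png",im[...,::-1])
print(s["tool_pos"],s["tool_rot"])
for lo in(.08,.125): pinfit(P[:250],lo,.18,np.array([.61,0]),.08)
E
```

```text
[ 0.61223758 -0.0022572   0.2474057 ] [3.14114620e+00 1.02818685e-03 2.45216179e-01]
3090 2401 incl 35.25285043504016 yaw 0.24359416637476805 hi [0.6349615  0.00602954 0.15555817] g25 [0.61514889 0.00110552 0.14112852]
2149 1769 incl 34.76210376843502 yaw 0.24369846805840276 hi [0.63505609 0.00605961 0.15534919] g25 [0.61512478 0.00110388 0.14109493]
```

View pics/w2.png

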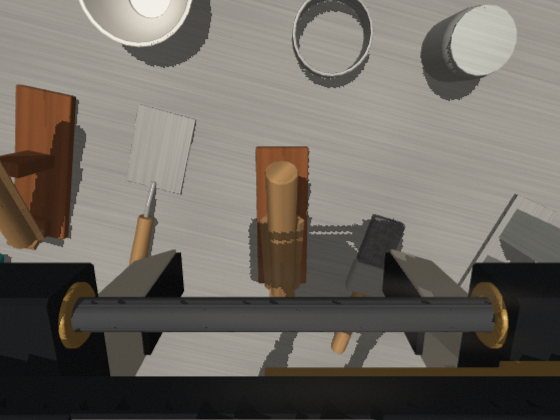

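Call:
{"fn": "send_rows", "kwargs": {
  "targets": [
    [1, 0.003, 0.003, -0.03, 0],
    [1, 0, 0, -0.03, 0],
    [1, 0, 0, -0.03, 0],
    [1, 0, 0, -0.025, 0],
    [1, 0, 0, -0.01, 0]
  ]
}}

```text
time: 3.1
tool_pos: [0.6146, 0.0001, 0.1215]
tool_rot: [-3.141, 0.002, 0.244]
contact_force: [0.5, -0.6, -0.4]
opening: 0.092
grip_force: 0.0
```

Call:
{"fn": "send_rows", "kwargs": {
  "targets": [
    [0.2, 0, 0, 0, 0],
    [0.2, 0, 0, 0, 0],
    [0.2, 0, 0, 0, 0],
    [0.2, 0, 0, 0, 0],
    [0.2, 0, 0, 0, 0]
  ],
  "grip_force": 5
}}

```text
time: 3.6
tool_pos: [0.6159, 0.0019, 0.1233]
tool_rot: [3.141, -0.001, 0.246]
contact_force: [-0.5, -0.1, 0.8]
opening: 0.0563
grip_force: 0.0
```

Call:
{"fn": "send_rows", "kwargs": {
  "targets": [
    [0.2, 0, 0, 0, 0],
    [0.2, 0, 0, 0, 0],
    [0.2, 0, 0, 0, 0],
    [0.2, 0, 0, 0, 0],
    [0.2, 0, 0, 0, 0]
  ]
}}

```text
time: 4.1
tool_pos: [0.6156, 0.0018, 0.1225]
tool_rot: [3.141, -0.0, 0.246]
contact_force: [0.7, -0.4, 1.3]
opening: 0.0192
grip_force: 0.4
```

Run:
```python
from fit import *
s,im,d,c=w_snap();vv,uu=np.mgrid[:420,:560];P=world(c,d,uu,vv)
s2,im2,d2,c2=snap("side")
print(s["tool_pos"],s["opening"],s["grip_force"])
im2=cv2.resize(im2[140:240,230:340],(440,400),interpolation=cv2.INTER_CUBIC)
a=cv2.resize(im[60:420,130:430],(333,400))
cv2.imwrite("pics/w3.png",np.hstack([a,im2])[...,::-1])
pinfit(P[:250],.08,.18,np.array([.61,0]),.08)
```

```text
[0.61564436 0.001825   0.12251062] 0.019186565959347552 0.37260136858094484
1941 1858 incl -57.17705400216148 yaw 0.22261956952619225 hi [0.63066953 0.00617952 0.13890539] g25 [0.61745282 0.00318763 0.15991413]
```

View pics/w3.png

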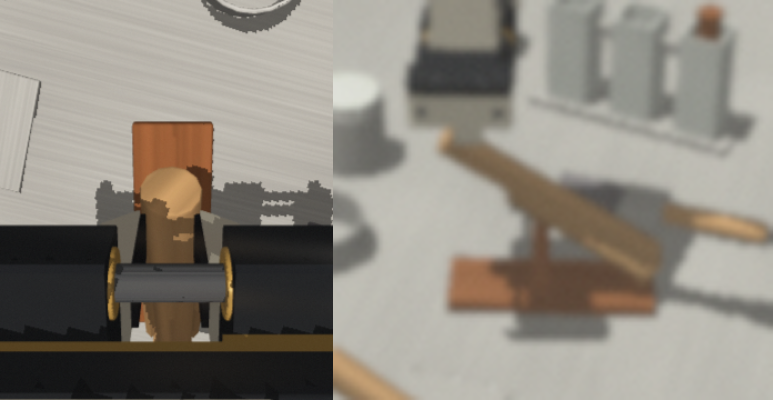

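Call:
{"fn": "send_rows", "kwargs": {
  "targets": [
    [0, 0, 0, 0, 0],
    [0, 0, 0, 0, 0],
    [0, 0, 0, 0, 0]
  ],
  "grip_force": 5
}}

```text
time: 4.5
tool_pos: [0.6154, 0.002, 0.1224]
tool_rot: [-3.141, 0.0, 0.246]
contact_force: [0.0, -0.7, 0.6]
opening: 0.0014
grip_force: 0.2
```

Run:
```python
from fit import *
s,im,d,c=w_snap();vv,uu=np.mgrid[:420,:560];P=world(c,d,uu,vv)
s2,im2,d2,c2=snap("side")
s3,im3,d3,c3=snap("top")
np.savez("w4",im=im,d=d,w2c=c["world_to_cam"],K=c["intrinsics"])
f=lambda i,s:cv2.resize(i,s,interpolation=cv2.INTER_CUBIC)
cv2.imwrite("pics/w4.png",np.hstack([f(im[60:420,130:430],(333,400)),f(im2[140:240,230:340],(440,400))])[...,::-1])
print(observe()["opening"],P[200:260:10,270:300:8,:].round(3).tolist())
```

```text
0.0006763607134704791 [[[0.608, 0.012, 0.013], [0.61, 0.006, 0.012], [0.612, -0.0, 0.013], [0.613, -0.007, 0.013]], [[0.639, 0.015, 0.146], [0.639, 0.011, 0.146], [0.64, 0.008, 0.146], [0.641, 0.004, 0.146]], [[0.635, 0.014, 0.15], [0.637, 0.011, 0.152], [0.637, 0.007, 0.152], [0.638, 0.004, 0.152]], [[0.633, 0.013, 0.156], [0.634, 0.01, 0.158], [0.635, 0.006, 0.157], [0.688, 0.021, 0.316]], [[0.63, 0.012, 0.161], [0.631, 0.009, 0.162], [0.632, 0.006, 0.162], [0.632, 0.002, 0.16]], [[0.624, 0.011, 0.158], [0.625, 0.008, 0.157], [0.626, 0.004, 0.158], [0.627, 0.001, 0.16]]]
```

View pics/w4.png

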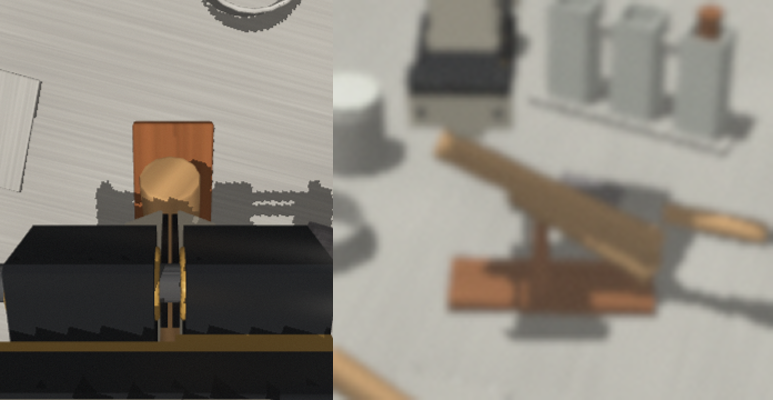

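Run:
```python
from h import *
he=np.array(calibration("wrist")["hand_eye"])
for n,pts in(("w1",[(178,258),(182,275),(178,290),(160,275),(140,290),(140,355),(165,345),(150,360),(110,360),(388,258),(400,275),(430,270)]),("w4",[(283,255),(275,250),(292,250),(270,300),(300,300),(283,310),(230,280),(283,345)])):
    f=np.load(n+".npz");c=dict(intrinsics=f["K"],world_to_cam=np.linalg.inv(he))
    for u,v in pts: print(n,u,v,world(c,f["d"][v,u],u,v).round(4))
```

```text
w1 178 258 [ 0.0081 -0.0475 -0.0388]
w1 182 275 [-0.0012 -0.047  -0.0366]
w1 178 290 [-0.0051 -0.0473 -0.0436]
w1 160 275 [ 0.0099 -0.0489 -0.0593]
w1 140 290 [ 0.0116 -0.0509 -0.0746]
w1 140 355 [-0.0069 -0.049  -0.0853]
w1 165 345 [-0.323  -0.2011  0.3573]
w1 150 360 [-0.3514 -0.2287  0.3554]
w1 110 360 [ 0.0058 -0.0491 -0.1043]
w1 388 258 [ 0.009   0.0448 -0.0412]
w1 400 275 [ 0.0099  0.0445 -0.0595]
w1 430 270 [ 0.0108  0.0569 -0.0571]
w4 283 255 [ 0.0072 -0.001  -0.0333]
w4 275 250 [ 0.0113 -0.0045 -0.0375]
w4 292 250 [ 0.011   0.003  -0.0367]
w4 270 300 [ 0.033  -0.0038 -0.1193]
w4 300 300 [ 0.0357  0.0025 -0.124 ]
w4 283 310 [ 0.0306 -0.001  -0.1195]
w4 230 280 [ 0.0361 -0.013  -0.1158]
w4 283 345 [-0.0749 -0.0011  0.0141]
```

Call:
{"fn": "send_rows", "kwargs": {
  "targets": [
    [1, 0, 0, 0, 0],
    [1, 0, 0, 0, 0],
    [1, 0, 0, 0, 0],
    [1, 0, 0, 0, 0],
    [1, 0, 0, 0, 0]
  ]
}}

```text
time: 5.15
tool_pos: [0.6155, 0.0019, 0.1225]
tool_rot: [3.142, 0.0, 0.246]
contact_force: [-0.2, 0.2, 0.2]
opening: 0.0363
grip_force: 0.0
```

Call:
{"fn": "send_rows", "kwargs": {
  "targets": [
    [1, 0, 0, 0, 0],
    [1, 0, 0, 0, 0],
    [1, 0, 0, 0, 0],
    [1, 0, 0, -0.018, 0],
    [1, 0, 0, -0.018, 0]
  ]
}}

```text
time: 5.65
tool_pos: [0.616, 0.0019, 0.0866]
tool_rot: [3.141, -0.002, 0.246]
contact_force: [0.3, 0.1, -0.4]
opening: 0.0761
grip_force: 0.0
```

Call:
{"fn": "send_rows", "kwargs": {
  "targets": [
    [0, 0, 0, 0, 0],
    [0, 0, 0, 0, 0],
    [0, 0, 0, 0, 0],
    [0, 0, 0, 0, 0],
    [0, 0, 0, 0, 0]
  ],
  "grip_force": 5
}}

```text
time: 6.15
tool_pos: [0.6159, 0.0019, 0.0873]
tool_rot: [3.141, -0.001, 0.246]
contact_force: [-0.1, -1.0, 0.3]
opening: 0.045
grip_force: 0.0
```

Call:
{"fn": "send_rows", "kwargs": {
  "targets": [
    [0, 0, 0, 0, 0],
    [0, 0, 0, 0, 0],
    [0, 0, 0, 0, 0],
    [0, 0, 0, 0, 0],
    [0, 0, 0, 0, 0]
  ]
}}

```text
time: 6.65
tool_pos: [0.6158, 0.0017, 0.0867]
tool_rot: [3.141, -0.0, 0.246]
contact_force: [1.4, -1.7, 1.2]
opening: 0.0261
grip_force: 5.0
```

Call:
{"fn": "send_rows", "kwargs": {
  "targets": [
    [0, 0, 0, 0.01, 0],
    [0, 0, 0, 0.015, 0],
    [0, 0, 0, 0.02, 0],
    [0, 0, 0, 0.02, 0],
    [0, 0, 0, 0.02, 0]
  ]
}}

```text
time: 7.15
tool_pos: [0.6152, 0.0023, 0.1727]
tool_rot: [-3.141, 0.0, 0.246]
contact_force: [-0.0, -0.2, -0.2]
opening: 0.0259
grip_force: 5.0
```

Call:
{"fn": "send_rows", "kwargs": {
  "targets": [
    [0, 0, 0, 0.02, 0],
    [0, 0, 0, 0.02, 0],
    [0, 0, 0, 0.02, 0],
    [0, 0, 0, 0.02, 0],
    [0, 0, 0, 0, 0]
  ]
}}

```text
time: 7.65
tool_pos: [0.6167, 0.0021, 0.2549]
tool_rot: [3.14, -0.006, 0.246]
contact_force: [0.6, 0.6, -0.9]
opening: 0.0259
grip_force: 5.0
```

Run:
```python
from fit import *
s2,im2,d2,c2=snap("side");s,im,d,c=w_snap()
f=lambda i,s:cv2.resize(i,s,interpolation=cv2.INTER_CUBIC)
cv2.imwrite("pics/w5.png",np.hstack([f(im[60:420,130:430],(333,400)),f(im2[100:240,220:360],(400,400))])[...,::-1])
print(s)
```

```text
{'time': 7.7, 'qpos': array([-1.21036605e-01,  4.79569317e-01,  1.14305742e+00,  3.21716128e-04,
        1.51633109e+00,  1.20380053e+00]), 'qvel': array([-0.00016716,  0.02722795,  0.05304479,  0.00053415, -0.01761516,
        0.00063408]), 'joint_efforts': array([ 1.38387369e-02, -5.41097653e+01, -2.79071814e+01,  5.60179807e-02,
        1.61000951e-01,  9.27958972e-04]), 'tool_pos': array([0.61593774, 0.00216011, 0.25281413]), 'tool_rot': array([ 3.14094713e+00, -2.57465165e-03,  2.45942928e-01]), 'contact_force': array([-0.25797841,  0.45878146, -0.3389678 ]), 'torque': array([0.04110891, 0.01095109, 0.01829302]), 'grip_force': 4.999901577830315, 'opening': 0.025898208554671072}
```

View pics/w5.png

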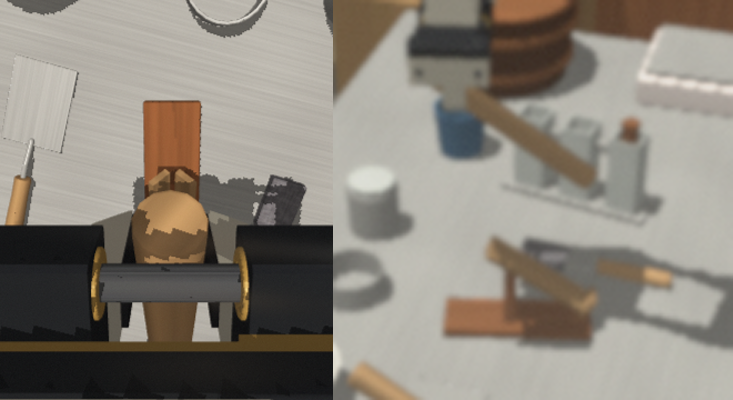

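Call:
{"fn": "send_rows", "kwargs": {
  "targets": [
    [0, 0, 0, 0, 0],
    [0, 0, 0, 0, 0],
    [0, 0, 0, 0, 0],
    [0, 0, 0, 0, 0],
    [0, 0, 0, 0, 0]
  ],
  "grip_force": 3
}}

```text
time: 8.25
tool_pos: [0.6155, 0.0019, 0.2512]
tool_rot: [-3.142, 0.0, 0.246]
contact_force: [-0.2, -0.6, -0.5]
opening: 0.0257
grip_force: 3.0
```

```bash
cat > tilt.py <<'E'
from h import *
from scipy.optimize import least_squares
def tilt(off=.055,cam="side"):
    # fit held pin from side depth: passes near grasp point; returns angle from vertical in tool xz plane
    s,im,d,c=snap(cam);vv,uu=np.mgrid[:420,:560];P=world(c,d,uu,vv)[d>0]
    g=np.array(s["tool_pos"])+[0,0,off];yaw=s["tool_rot"][2]
    R=Rn.from_euler("z",-yaw).as_matrix();q=(P-g)@R.T
    k=(q[:,2]<-.03)&(q[:,2]>-.2)&(abs(q[:,1])<.03)&(np.hypot(q[:,0],q[:,2])<.2)&(abs(q[:,0])<.19)&(P[:,2]>.06)
    q=q[k]
    def ax(x): return np.array([x[0],x[1],0]),np.array([np.sin(x[2])*np.cos(x[3]),np.sin(x[3]),-np.cos(x[2])*np.cos(x[3])])
    def res(x): o,a=ax(x);return np.linalg.norm(np.cross(q-o,a),axis=1)-.013
    best=min((least_squares(res,[0,0,t,0],loss="soft_l1",f_scale=.001) for t in(-.9,-.4,0,.4)),key=lambda r:r.cost)
    o,a=ax(best.x);kk=abs(res(best.x))<.004;e=(q[kk]-o)@a
    hi=np.percentile(e,99.5)
    print("t",s["time"],"tool",s["tool_pos"].round(4),"yaw",round(yaw,3),"n",len(q),kk.sum(),"off",best.x[:2].round(4),"tilt deg",np.degrees(best.x[2:]).round(1),"below grasp",round(hi,4),"low end world",(g+R.T@(o+a*hi)).round(4))
E
python3 -c "
from tilt import *
tilt()"
```

```text
t 8.25 tool [0.6155 0.0019 0.2512] yaw 0.246 n 374 349 off [ 0.0008 -0.002 ] tilt deg [-33.1   0. ] below grasp 0.1736 low end world [ 0.5248 -0.0229  0.1608]
```

Call:
{"fn": "send_rows", "kwargs": {
  "targets": [
    [0, -0.03, -0.008, 0.035, 0],
    [0, -0.02, -0.005, 0.02, 0],
    [0, -0.01, -0.002, 0.01, 0],
    [0, -0.005, 0, 0.005, 0],
    [0, 0, 0, 0, 0]
  ]
}}

```text
time: 8.8
tool_pos: [0.5505, -0.0129, 0.3217]
tool_rot: [3.141, -0.001, 0.246]
contact_force: [0.5, -0.2, -1.4]
opening: 0.0259
grip_force: 3.0
```

```bash
python3 -c "
from tilt import *
tilt()"
```

```text
t 8.8 tool [ 0.5505 -0.0129  0.3217] yaw 0.246 n 400 395 off [ 0.0023 -0.0016] tilt deg [-21.5  -0.3] below grasp 0.1754 low end world [ 0.4909 -0.0305  0.2136]
```

Call:
{"fn": "send_rows", "kwargs": {
  "targets": [
    [0, 0.005, 0.001, -0.005, 0],
    [0, 0.01, 0.002, -0.01, 0],
    [0, 0.01, 0.002, -0.01, 0],
    [0, 0.01, 0.002, -0.01, 0],
    [0, 0.005, 0.001, -0.005, 0]
  ]
}}

```text
time: 9.35
tool_pos: [0.5912, -0.0047, 0.2789]
tool_rot: [-3.14, 0.003, 0.246]
contact_force: [0.1, -0.2, -0.9]
opening: 0.0259
grip_force: 3.0
```

Call:
{"fn": "send_rows", "kwargs": {
  "targets": [
    [0, -0.045, -0.011, 0.02, 0],
    [0, -0.03, -0.008, 0.01, 0],
    [0, -0.015, -0.004, 0.005, 0],
    [0, -0.006, -0.001, 0, 0],
    [0, 0, 0, 0, 0]
  ]
}}

```text
time: 9.85
tool_pos: [0.4949, -0.029, 0.3163]
tool_rot: [3.141, -0.0, 0.245]
contact_force: [-0.7, -0.1, -0.0]
opening: 0.0259
grip_force: 3.0
```

```bash
python3 -c "
from tilt import *
tilt()"
```

```text
t 9.85 tool [ 0.4949 -0.029   0.3163] yaw 0.245 n 391 382 off [ 0.0037 -0.0019] tilt deg [-9.5 -0.1] below grasp 0.1766 low end world [ 0.4709 -0.0374  0.1971]
```

Call:
{"fn": "send_rows", "kwargs": {
  "targets": [
    [0, 0.005, 0.001, 0, 0],
    [0, 0.01, 0.002, 0, 0],
    [0, 0.01, 0.002, 0, 0],
    [0, 0.01, 0.002, 0, 0],
    [0, 0.005, 0.001, 0, 0]
  ]
}}

```text
time: 10.4
tool_pos: [0.5362, -0.0206, 0.3156]
tool_rot: [-3.141, 0.001, 0.246]
contact_force: [0.1, -1.2, -0.2]
opening: 0.0257
grip_force: 3.0
```

Call:
{"fn": "send_rows", "kwargs": {
  "targets": [
    [0, -0.045, -0.011, 0.015, 0],
    [0, -0.03, -0.008, 0.01, 0],
    [0, -0.015, -0.004, 0.005, 0],
    [0, -0.006, -0.001, 0, 0],
    [0, 0, 0, 0, 0]
  ]
}}

```text
time: 10.9
tool_pos: [0.4391, -0.045, 0.3464]
tool_rot: [3.141, -0.001, 0.245]
contact_force: [-0.0, 1.4, -0.9]
opening: 0.0261
grip_force: 3.0
```

```bash
python3 -c "
from tilt import *
tilt()"
```

```text
t 10.9 tool [ 0.4391 -0.045   0.3464] yaw 0.245 n 413 406 off [ 0.0043 -0.0021] tilt deg [-1.1  0. ] below grasp 0.177 low end world [ 0.4405 -0.0466  0.2245]
```

Call:
{"fn": "send_rows", "kwargs": {
  "targets": [
    [0, 0, 0, 0, 0],
    [0, 0.005, -0.01, 0, -0.04],
    [0, 0.012, -0.018, 0, -0.07],
    [0, 0.018, -0.025, 0, -0.07],
    [0, 0.02, -0.03, 0, -0.07]
  ],
  "grip_force": 10
}}

```text
time: 11.45
tool_pos: [0.4951, -0.129, 0.3461]
tool_rot: [3.142, -0.0, -0.008]
contact_force: [1.1, -0.0, -0.7]
opening: 0.0258
grip_force: 10.0
```

Call:
{"fn": "send_rows", "kwargs": {
  "targets": [
    [0, 0.02, -0.03, 0, -0.07],
    [0, 0.02, -0.03, 0, -0.06],
    [0, 0.02, -0.03, -0.01, -0.038],
    [0, 0.02, -0.03, -0.01, 0],
    [0, 0.016, -0.025, -0.01, 0]
  ]
}}

```text
time: 11.95
tool_pos: [0.5911, -0.2755, 0.3142]
tool_rot: [-3.141, 0.001, -0.175]
contact_force: [0.7, -0.0, -0.2]
opening: 0.0257
grip_force: 10.0
```

Call:
{"fn": "send_rows", "kwargs": {
  "targets": [
    [0, 0.012, -0.017, -0.01, 0],
    [0, 0.007, -0.01, -0.006, 0],
    [0, 0, 0, 0, 0],
    [0, 0, 0, 0, 0]
  ]
}}

```text
time: 12.35
tool_pos: [0.6089, -0.2997, 0.3002]
tool_rot: [-3.141, 0.0, -0.172]
contact_force: [0.5, 0.9, -0.9]
opening: 0.0258
grip_force: 10.0
```

```bash
cat >> tilt.py <<'E'
def rims(cam="side"):
    s,im,d,c=snap(cam);vv,uu=np.mgrid[:420,:560];P=world(c,d,uu,vv)[d>0]
    ctr=np.array([.5455,-.2895]);w=(P[:,:2]-ctr)@np.array([[np.cos(-.173),-np.sin(-.173)],[np.sin(-.173),np.cos(-.173)]])
    k=(abs(P[:,2]-.109)<.006)&(abs(w[:,0])<.1)&(abs(w[:,1])<.03)
    print("n",k.sum(),"dx,dy of well1 in holder axes: x",np.percentile(w[k,0],[1,99]).round(4),"y",np.percentile(w[k,1],[2,98]).round(4),"z",np.median(P[k,2]).round(4))
E
python3 -c "
from tilt import *
tilt(); rims(); rims('top')
tilt(cam='top')"
```

```text
t 12.35 tool [ 0.6089 -0.2997  0.3002] yaw -0.172 n 319 297 off [ 0.0053 -0.0012] tilt deg [-1.2 -0.2] below grasp 0.1769 low end world [ 0.6102 -0.3015  0.1784]
n 225 dx,dy of well1 in holder axes: x [-0.0843  0.0852] y [-0.0225  0.0223] z 0.1097
n 19 dx,dy of well1 in holder axes: x [0.0452 0.087 ] y [0.011  0.0217] z 0.1105Traceback (most recent call last):
  File "<string>", line 4, in <module>
    tilt(cam='top')
    ~~~~^^^^^^^^^^^
  File "tilt.py", line 14, in tilt
    hi=np.percentile(e,99.5)
    return _quantile_unchecked(
        a, q, axis, out, overwrite_input, method, keepdims, weights)
    return _ureduce(a,
                    func=_quantile_ureduce_func,
    ...<5 lines>...
                    overwrite_input=overwrite_input,
                    method=method)
    r = func(a, **kwargs)
    result = _quantile(arr,
                       quantiles=q,
    ...<2 lines>...
                       out=out,
                       weights=wgt)
    slices_having_nans = np.isnan(arr[-1, ...])
                                  ~~~^^^^^^^^^
IndexError: index -1 is out of bounds for axis 0 with size 0
```

Call:
{"fn": "send_rows", "kwargs": {
  "targets": [
    [0, -0.001, 0, -0.02, 0],
    [0, 0, 0, -0.02, 0],
    [0, 0, 0, -0.02, 0],
    [0, 0, 0, -0.02, 0],
    [0, 0, 0, -0.015, 0]
  ]
}}

```text
time: 13.05
tool_pos: [0.6076, -0.2992, 0.2049]
tool_rot: [3.142, 0.0, -0.172]
contact_force: [-0.9, -0.7, -0.4]
opening: 0.0259
grip_force: 10.0
```

Call:
{"fn": "send_rows", "kwargs": {
  "targets": [
    [0, 0, 0, -0.008, 0],
    [0, 0, 0, -0.008, 0],
    [0, 0, 0, -0.006, 0],
    [0, 0, 0, 0, 0]
  ]
}}

```text
time: 13.45
tool_pos: [0.6078, -0.2998, 0.1829]
tool_rot: [-3.141, 0.001, -0.172]
contact_force: [0.3, 0.6, -0.4]
opening: 0.0259
grip_force: 10.0
```

Call:
{"fn": "send_rows", "kwargs": {
  "targets": [
    [0, 0, 0, -0.004, 0],
    [0, 0, 0, -0.004, 0],
    [0, 0, 0, -0.004, 0],
    [0, 0, 0, 0, 0]
  ]
}}

```text
time: 13.85
tool_pos: [0.6077, -0.2998, 0.1705]
tool_rot: [-3.141, 0.001, -0.172]
contact_force: [0.0, -0.7, 0.2]
opening: 0.0261
grip_force: 10.0
```

Call:
{"fn": "send_rows", "kwargs": {
  "targets": [
    [0, 0, 0, -0.004, 0],
    [0, 0, 0, -0.004, 0],
    [0, 0, 0, 0, 0]
  ]
}}

```text
time: 14.15
tool_pos: [0.6076, -0.2998, 0.1624]
tool_rot: [-3.141, 0.001, -0.172]
contact_force: [0.0, -0.6, -0.4]
opening: 0.0257
grip_force: 10.0
```

Call:
{"fn": "send_rows", "kwargs": {
  "targets": [
    [0, 0, 0, -0.003, 0],
    [0, 0, 0, -0.003, 0],
    [0, 0, 0, 0, 0]
  ]
}}

```text
time: 14.45
tool_pos: [0.6077, -0.2998, 0.1567]
tool_rot: [-3.141, 0.001, -0.172]
contact_force: [0.7, 1.0, -0.1]
opening: 0.0259
grip_force: 10.0
```

Low end near 0.035 now; keep feeling downward.

Call:
{"fn": "send_rows", "kwargs": {
  "targets": [
    [0, 0, 0, -0.002, 0],
    [0, 0, 0, -0.002, 0],
    [0, 0, 0, 0, 0]
  ]
}}

```text
time: 14.75
tool_pos: [0.6078, -0.2999, 0.1529]
tool_rot: [-3.141, 0.001, -0.172]
contact_force: [0.4, 0.5, -0.7]
opening: 0.0259
grip_force: 10.0
```

Call:
{"fn": "send_rows", "kwargs": {
  "targets": [
    [0, 0, 0, -0.002, 0],
    [0, 0, 0, -0.002, 0],
    [0, 0, 0, 0, 0]
  ]
}}

```text
time: 15.05
tool_pos: [0.6078, -0.2999, 0.1489]
tool_rot: [-3.141, 0.001, -0.172]
contact_force: [0.2, 0.0, -0.8]
opening: 0.0261
grip_force: 10.0
```

Call:
{"fn": "send_rows", "kwargs": {
  "targets": [
    [0, 0, 0, -0.002, 0],
    [0, 0, 0, -0.002, 0],
    [0, 0, 0, 0, 0]
  ]
}}

```text
time: 15.35
tool_pos: [0.6086, -0.3003, 0.1468]
tool_rot: [3.141, -0.002, -0.172]
contact_force: [-0.8, 0.3, 5.3]
opening: 0.0257
grip_force: 10.0
```

Call:
{"fn": "send_rows", "kwargs": {
  "targets": [
    [0, 0, 0, -0.001, 0],
    [0, 0, 0, 0, 0]
  ],
  "grip_force": 5
}}

```text
time: 15.55
tool_pos: [0.6088, -0.3004, 0.1461]
tool_rot: [3.14, -0.003, -0.172]
contact_force: [-0.6, 0.2, 6.3]
opening: 0.026
grip_force: 5.0
```

Call:
{"fn": "send_rows", "kwargs": {
  "targets": [
    [0.6, 0, 0, 0, 0],
    [0.6, 0, 0, 0, 0],
    [0.6, 0, 0, 0, 0],
    [0.6, 0, 0, 0, 0],
    [0.6, 0, 0, 0, 0]
  ]
}}

```text
time: 16.05
tool_pos: [0.6079, -0.2999, 0.144]
tool_rot: [-3.142, 0.0, -0.172]
contact_force: [0.0, 0.3, -0.8]
opening: 0.0544
grip_force: 0.0
```

```bash
python3 -c "
from tilt import *
tilt()
print(observe()['opening'],observe()['contact_force'])"
```

```text
t 16.05 tool [ 0.6079 -0.2999  0.144 ] yaw -0.172 n 886 269 off [-1.7901  0.0313] tilt deg [86.6 -0.8] below grasp 1.9407 low end world [ 0.7533 -0.3214  0.0843]
0.055225276109201235 [ 0.91524161 -0.53210118  1.46826956]
```

Call:
{"fn": "send_rows", "kwargs": {
  "targets": [
    [0.7, 0, 0, 0.01, 0],
    [0.8, 0, 0, 0.02, 0],
    [0.8, 0, 0, 0.04, 0],
    [1, 0, 0, 0.04, 0],
    [1, 0, 0, 0.04, 0]
  ]
}}

```text
time: 16.6
tool_pos: [0.6077, -0.2998, 0.2969]
tool_rot: [3.141, -0.001, -0.172]
contact_force: [1.3, -0.4, -0.0]
opening: 0.0848
grip_force: 0.0
```

Call:
{"fn": "send_rows", "kwargs": {
  "targets": [
    [1, 0, 0.03, 0.04, 0.04],
    [1, 0, 0.045, 0, 0.04],
    [1, 0, 0.045, 0, 0.04],
    [1, 0, 0.045, 0, 0.04],
    [1, 0, 0.045, 0, 0.043]
  ]
}}

```text
time: 17.1
tool_pos: [0.6076, -0.0883, 0.3354]
tool_rot: [3.141, -0.001, 0.032]
contact_force: [0.3, 0.4, 0.6]
opening: 0.0919
grip_force: 0.0
```

Call:
{"fn": "send_rows", "kwargs": {
  "targets": [
    [1, 0, 0.045, 0, 0],
    [1, 0, 0.045, 0, 0],
    [1, 0, 0.045, 0, 0],
    [1, 0, 0.045, 0, 0],
    [1, 0, 0.045, 0, 0]
  ]
}}

```text
time: 17.6
tool_pos: [0.6076, 0.1369, 0.3355]
tool_rot: [3.142, -0.001, 0.031]
contact_force: [0.3, -0.3, -0.2]
opening: 0.0916
grip_force: 0.0
```

Call:
{"fn": "send_rows", "kwargs": {
  "targets": [
    [1, 0.002, 0.045, -0.02, 0],
    [1, 0.002, 0.045, -0.03, 0],
    [1, 0, 0.043, -0.03, 0],
    [1, 0, 0, 0, 0],
    [1, 0, 0, 0, 0]
  ]
}}

```text
time: 18.1
tool_pos: [0.6114, 0.2633, 0.2578]
tool_rot: [3.141, 0.001, 0.033]
contact_force: [0.0, -0.8, 0.6]
opening: 0.0913
grip_force: 0.0
```

Run:
```python
from fit import *
s,im,d,c=w_snap();vv,uu=np.mgrid[:420,:560];P=world(c,d,uu,vv)
print(s["tool_pos"],s["tool_rot"],s["time"])
for lo in(.08,.125): pinfit(P[:250],lo,.18,np.array([.615,.268]),.08)
s,im,d,c=snap("side");P=world(c,d,uu,vv)[d>0]
k=(np.hypot(P[:,0]-.6095,P[:,1]+.3007)<.03)&(P[:,2]>.12);q=P[k];print("placed pin pts",k.sum(),q[:,:2].mean(0),q[:,2].max())
```

```text
[0.61135312 0.26331626 0.25778535] [3.14079563e+00 9.86495566e-04 3.27577264e-02] 18.1
2933 2274 incl 35.20871876776563 yaw 0.035048961124478785 hi [0.6318531  0.27097645 0.1554894 ] g25 [0.61143922 0.27026067 0.14107548]
2007 1652 incl 34.72673086681275 yaw 0.03530073507850131 hi [0.6320311  0.27098301 0.155338  ] g25 [0.61149694 0.27025783 0.14109642]
placed pin pts 200 [ 0.60626364 -0.29241094] 0.22771497291493137
```

Call:
{"fn": "send_rows", "kwargs": {
  "targets": [
    [1, 0, 0.007, -0.03, 0],
    [1, 0, 0, -0.04, 0],
    [1, 0, 0, -0.04, 0],
    [1, 0, 0, -0.04, 0],
    [1, 0, 0, -0.021, 0]
  ]
}}

```text
time: 18.7
tool_pos: [0.6114, 0.2674, 0.0851]
tool_rot: [3.141, 0.002, 0.028]
contact_force: [-0.8, 0.2, 0.4]
opening: 0.0916
grip_force: 0.0
```

Call:
{"fn": "send_rows", "kwargs": {
  "targets": [
    [0, 0, 0, 0, 0],
    [0, 0, 0, 0, 0],
    [0, 0, 0, 0, 0],
    [0, 0, 0, 0, 0],
    [0, 0, 0, 0, 0]
  ],
  "grip_force": 4
}}

```text
time: 19.2
tool_pos: [0.6125, 0.2698, 0.0885]
tool_rot: [-3.141, -0.002, 0.031]
contact_force: [-0.2, -0.4, 0.5]
opening: 0.0566
grip_force: 0.0
```

Call:
{"fn": "send_rows", "kwargs": {
  "targets": [
    [0, 0, 0, 0, 0],
    [0, 0, 0, 0, 0],
    [0, 0, 0, 0, 0],
    [0, 0, 0, 0, 0],
    [0, 0, 0, 0, 0]
  ]
}}

```text
time: 19.7
tool_pos: [0.6118, 0.2694, 0.087]
tool_rot: [3.141, 0.0, 0.031]
contact_force: [-0.4, -0.9, 0.5]
opening: 0.0261
grip_force: 4.0
```

Gripped. Lift at 5 N, then ease to 3 N so it swings down.

Call:
{"fn": "send_rows", "kwargs": {
  "targets": [
    [0, 0, 0, 0.01, 0],
    [0, 0, 0, 0.015, 0],
    [0, 0, 0, 0.02, 0],
    [0, 0, 0, 0.02, 0],
    [0, 0, 0, 0.02, 0]
  ],
  "grip_force": 5
}}

```text
time: 20.2
tool_pos: [0.6118, 0.2698, 0.1734]
tool_rot: [-3.141, -0.0, 0.031]
contact_force: [1.4, 0.2, -1.2]
opening: 0.0258
grip_force: 5.0
```

Call:
{"fn": "send_rows", "kwargs": {
  "targets": [
    [0, 0, 0, 0.02, 0],
    [0, 0, 0, 0.02, 0],
    [0, 0, 0, 0.02, 0],
    [0, 0, 0, 0.02, 0],
    [0, 0, 0, 0, 0]
  ]
}}

```text
time: 20.7
tool_pos: [0.613, 0.2701, 0.2559]
tool_rot: [-3.14, -0.006, 0.031]
contact_force: [0.1, -0.7, -0.3]
opening: 0.0257
grip_force: 5.0
```

Call:
{"fn": "send_rows", "kwargs": {
  "targets": [
    [0, 0, 0, 0, 0],
    [0, 0, 0, 0, 0],
    [0, 0, 0, 0, 0],
    [0, 0, 0, 0, 0],
    [0, 0, 0, 0, 0]
  ],
  "grip_force": 3
}}

```text
time: 21.2
tool_pos: [0.6117, 0.2696, 0.2514]
tool_rot: [3.141, 0.001, 0.031]
contact_force: [0.3, -0.9, -0.6]
opening: 0.0261
grip_force: 3.0
```

Call:
{"fn": "send_rows", "kwargs": {
  "targets": [
    [0, -0.03, 0, 0.035, 0],
    [0, -0.02, 0, 0.02, 0],
    [0, -0.01, 0, 0.01, 0],
    [0, -0.005, 0, 0.005, 0],
    [0, 0, 0, 0, 0]
  ]
}}

```text
time: 21.7
tool_pos: [0.5467, 0.2697, 0.3221]
tool_rot: [3.142, -0.0, 0.031]
contact_force: [0.5, 0.8, -1.2]
opening: 0.026
grip_force: 3.0
```

```bash
python3 -c "
from tilt import *
tilt()"
```

```text
t 21.7 tool [0.5467 0.2697 0.3221] yaw 0.031 n 544 543 off [ 0.0024 -0.0018] tilt deg [-13.9   0. ] below grasp 0.1764 low end world [0.5068 0.2667 0.2058]
```

Call:
{"fn": "send_rows", "kwargs": {
  "targets": [
    [0, 0.005, 0, 0, 0],
    [0, 0.01, 0, 0, 0],
    [0, 0.01, 0, 0, 0],
    [0, 0.01, 0, 0, 0],
    [0, 0.005, 0, 0, 0]
  ]
}}

```text
time: 22.25
tool_pos: [0.588, 0.2691, 0.32]
tool_rot: [3.141, 0.002, 0.03]
contact_force: [0.5, 0.5, -0.8]
opening: 0.0264
grip_force: 3.0
```

Call:
{"fn": "send_rows", "kwargs": {
  "targets": [
    [0, -0.045, 0, 0.015, 0],
    [0, -0.03, 0, 0.01, 0],
    [0, -0.015, 0, 0.005, 0],
    [0, -0.006, 0, 0, 0],
    [0, 0, 0, 0, 0]
  ]
}}

```text
time: 22.75
tool_pos: [0.4909, 0.2696, 0.3519]
tool_rot: [3.141, -0.0, 0.031]
contact_force: [0.4, 0.5, -1.5]
opening: 0.0258
grip_force: 3.0
```

```bash
python3 -c "
from tilt import *
tilt()"
```

```text
t 22.75 tool [0.4909 0.2696 0.3519] yaw 0.031 n 569 568 off [ 0.0037 -0.0011] tilt deg [ 0.1 -0.3] below grasp 0.1755 low end world [0.4949 0.2677 0.2313]
```

Call:
{"fn": "send_rows", "kwargs": {
  "targets": [
    [0, 0, 0, 0, 0],
    [0, 0.001, -0.01, 0, -0.01],
    [0, 0.002, -0.02, 0, -0.02],
    [0, 0.003, -0.03, 0, -0.02],
    [0, 0.004, -0.038, 0, -0.02]
  ],
  "grip_force": 10
}}

```text
time: 23.3
tool_pos: [0.5011, 0.1705, 0.3513]
tool_rot: [3.141, 0.001, -0.039]
contact_force: [0.5, -0.2, -0.4]
opening: 0.0259
grip_force: 10.0
```

Call:
{"fn": "send_rows", "kwargs": {
  "targets": [
    [0, 0.004, -0.04, 0, -0.02],
    [0, 0.004, -0.04, 0, -0.02],
    [0, 0.004, -0.04, 0, -0.02],
    [0, 0.004, -0.04, 0, -0.02],
    [0, 0.004, -0.04, 0, -0.02]
  ]
}}

```text
time: 23.8
tool_pos: [0.5208, -0.031, 0.3516]
tool_rot: [3.141, 0.0, -0.141]
contact_force: [0.1, -0.2, -0.8]
opening: 0.0259
grip_force: 10.0
```

Call:
{"fn": "send_rows", "kwargs": {
  "targets": [
    [0, 0.004, -0.04, 0, -0.02],
    [0, 0.004, -0.04, 0, -0.014],
    [0, 0.004, -0.04, -0.005, 0],
    [0, 0.004, -0.04, -0.01, 0],
    [0, 0.003, -0.035, -0.01, 0]
  ]
}}

```text
time: 24.3
tool_pos: [0.5394, -0.2266, 0.3261]
tool_rot: [3.141, 0.0, -0.175]
contact_force: [1.1, -0.1, -0.5]
opening: 0.0257
grip_force: 10.0
```

Call:
{"fn": "send_rows", "kwargs": {
  "targets": [
    [0, 0.003, -0.03, -0.01, 0],
    [0, 0.002, -0.02, -0.01, 0],
    [0, 0.001, -0.015, -0.007, 0],
    [0, 0, 0, 0, 0],
    [0, 0, 0, 0, 0]
  ]
}}

```text
time: 24.8
tool_pos: [0.5459, -0.2878, 0.3001]
tool_rot: [-3.141, 0.0, -0.173]
contact_force: [-0.2, -0.1, -0.5]
opening: 0.0257
grip_force: 10.0
```

```bash
python3 -c "
from tilt import *
tilt();rims()"
```

```text
t 24.8 tool [ 0.5459 -0.2878  0.3001] yaw -0.173 n 421 147 off [-0.0325 -0.0058] tilt deg [23.5  4.2] below grasp 0.2084 low end world [ 0.597  -0.287   0.1645]
n 212 dx,dy of well1 in holder axes: x [-0.0844  0.0846] y [-0.0223  0.0225] z 0.1099
```

```bash
sed -i 's/abs(q\[:,0\])<.19/abs(q[:,0]-.004)<.025/' tilt.py; python3 -c "
from tilt import *
tilt()"
```

```text
t 24.9 tool [ 0.5462 -0.2872  0.301 ] yaw -0.172 n 302 279 off [ 0.0046 -0.001 ] tilt deg [ 0.1 -0.3] below grasp 0.1768 low end world [ 0.5506 -0.2901  0.1792]
```

Call:
{"fn": "send_rows", "kwargs": {
  "targets": [
    [0, -0.005, 0.001, 0, 0],
    [0, 0, 0, -0.015, 0],
    [0, 0, 0, -0.02, 0],
    [0, 0, 0, -0.02, 0],
    [0, 0, 0, -0.02, 0]
  ]
}}

```text
time: 25.45
tool_pos: [0.5407, -0.2867, 0.225]
tool_rot: [3.141, -0.001, -0.172]
contact_force: [1.1, -0.0, -0.5]
opening: 0.0257
grip_force: 10.0
```

Call:
{"fn": "send_rows", "kwargs": {
  "targets": [
    [0, 0, 0, -0.015, 0],
    [0, 0, 0, -0.01, 0],
    [0, 0, 0, -0.01, 0],
    [0, 0, 0, -0.006, 0],
    [0, 0, 0, 0, 0]
  ]
}}

```text
time: 25.95
tool_pos: [0.5406, -0.2871, 0.1835]
tool_rot: [-3.141, 0.001, -0.173]
contact_force: [-0.9, -0.5, -1.1]
opening: 0.0258
grip_force: 10.0
```

Call:
{"fn": "send_rows", "kwargs": {
  "targets": [
    [0, 0, 0, -0.004, 0],
    [0, 0, 0, -0.004, 0],
    [0, 0, 0, 0, 0]
  ]
}}

```text
time: 26.25
tool_pos: [0.5406, -0.2873, 0.1756]
tool_rot: [-3.141, 0.001, -0.173]
contact_force: [0.5, 0.2, -1.2]
opening: 0.0256
grip_force: 10.0
```

Call:
{"fn": "send_rows", "kwargs": {
  "targets": [
    [0, 0, 0, -0.003, 0],
    [0, 0, 0, -0.003, 0],
    [0, 0, 0, 0, 0]
  ]
}}

```text
time: 26.55
tool_pos: [0.5406, -0.2872, 0.1694]
tool_rot: [-3.141, 0.001, -0.173]
contact_force: [-0.5, 0.1, -2.1]
opening: 0.026
grip_force: 10.0
```

Call:
{"fn": "send_rows", "kwargs": {
  "targets": [
    [0, 0, 0, -0.002, 0],
    [0, 0, 0, -0.002, 0],
    [0, 0, 0, 0, 0]
  ]
}}

```text
time: 26.85
tool_pos: [0.5407, -0.2873, 0.1656]
tool_rot: [-3.141, 0.0, -0.173]
contact_force: [0.1, -0.3, -0.6]
opening: 0.0258
grip_force: 10.0
```

Call:
{"fn": "send_rows", "kwargs": {
  "targets": [
    [0, 0, 0, -0.002, 0],
    [0, 0, 0, -0.002, 0],
    [0, 0, 0, 0, 0]
  ]
}}

```text
time: 27.15
tool_pos: [0.5406, -0.2873, 0.1616]
tool_rot: [-3.141, 0.001, -0.173]
contact_force: [0.7, -0.4, -1.1]
opening: 0.0262
grip_force: 10.0
```

Call:
{"fn": "send_rows", "kwargs": {
  "targets": [
    [0, 0, 0, -0.002, 0],
    [0, 0, 0, -0.001, 0],
    [0, 0, 0, 0, 0]
  ]
}}

```text
time: 27.45
tool_pos: [0.5407, -0.2873, 0.1588]
tool_rot: [-3.142, 0.0, -0.173]
contact_force: [0.9, -0.5, -1.1]
opening: 0.0258
grip_force: 10.0
```

Call:
{"fn": "send_rows", "kwargs": {
  "targets": [
    [0, 0, 0, -0.002, 0],
    [0, 0, 0, -0.001, 0],
    [0, 0, 0, 0, 0]
  ]
}}

```text
time: 27.75
tool_pos: [0.5408, -0.2874, 0.156]
tool_rot: [3.141, -0.0, -0.173]
contact_force: [0.5, -0.8, -0.9]
opening: 0.0254
grip_force: 10.0
```

Call:
{"fn": "send_rows", "kwargs": {
  "targets": [
    [0, 0, 0, -0.002, 0],
    [0, 0, 0, -0.001, 0],
    [0, 0, 0, 0, 0]
  ]
}}

```text
time: 28.05
tool_pos: [0.5421, -0.2881, 0.1556]
tool_rot: [3.14, -0.005, -0.173]
contact_force: [-0.6, 1.4, 11.3]
opening: 0.026
grip_force: 10.0
```

Call:
{"fn": "send_rows", "kwargs": {
  "targets": [
    [0, 0, 0, 0.0015, 0],
    [0, 0, 0, 0, 0]
  ]
}}

```text
time: 28.25
tool_pos: [0.5414, -0.2878, 0.1556]
tool_rot: [3.141, -0.002, -0.173]
contact_force: [0.6, 0.4, 6.8]
opening: 0.0259
grip_force: 10.0
```

Call:
{"fn": "send_rows", "kwargs": {
  "targets": [
    [0.6, 0, 0, 0, 0],
    [0.6, 0, 0, 0, 0],
    [0.6, 0, 0, 0, 0],
    [0.6, 0, 0, 0, 0],
    [0.6, 0, 0, 0, 0]
  ]
}}

```text
time: 28.75
tool_pos: [0.5407, -0.2873, 0.1542]
tool_rot: [-3.141, 0.001, -0.173]
contact_force: [0.2, 0.0, 0.0]
opening: 0.0545
grip_force: 0.0
```

Call:
{"fn": "send_rows", "kwargs": {
  "targets": [
    [0.7, 0, 0, 0.01, 0],
    [0.8, 0, 0, 0.02, 0],
    [0.8, 0, 0, 0.04, 0],
    [0.8, 0, 0, 0.04, 0],
    [0.8, 0, 0, 0.04, 0]
  ]
}}

```text
time: 29.25
tool_pos: [0.5406, -0.2872, 0.307]
tool_rot: [3.141, -0.001, -0.173]
contact_force: [0.6, -1.0, 0.4]
opening: 0.0735
grip_force: 0.0
```

Call:
{"fn": "send_rows", "kwargs": {
  "targets": [
    [0.8, -0.02, 0, 0.03, 0],
    [0.8, -0.05, 0, 0, 0],
    [0.8, -0.05, 0, 0, 0],
    [0.8, 0, 0, 0, 0],
    [0.8, 0, 0, 0, 0]
  ]
}}

```text
time: 29.75
tool_pos: [0.4203, -0.2876, 0.336]
tool_rot: [3.14, -0.002, -0.175]
contact_force: [1.3, -0.6, 0.2]
opening: 0.0735
grip_force: 0.0
```

Run:
```python
from h import *
vv,uu=np.mgrid[:420,:560]
s,im2,d,c=snap("side");P=world(c,d,uu,vv)[d>0]
for w in((.6095,-.3007),(.5455,-.2895)):
    k=(np.hypot(P[:,0]-w[0],P[:,1]-w[1])<.03)&(P[:,2]>.12);q=P[k]
    for a,b in((.12,.15),(.19,.25)):
        r=q[(q[:,2]>a)&(q[:,2]<b)];print(w,len(r),r[:,:2].mean(0).round(4),q[:,2].max().round(4))
s,im,d,c=w_snap();print(s["time"],s["tool_pos"],s["contact_force"],s["opening"])
f=lambda i,s:cv2.resize(i,s,interpolation=cv2.INTER_CUBIC)
cv2.imwrite("pics/w6.png",np.hstack([f(im,(440,330)),f(im2[80:240,200:360],(330,330))])[...,::-1])
```

```text
(0.6095, -0.3007) 55 [ 0.6083 -0.2924] 0.225
(0.6095, -0.3007) 77 [ 0.6076 -0.2943] 0.225
(0.5455, -0.2895) 52 [ 0.5429 -0.2797] 0.2362
(0.5455, -0.2895) 101 [ 0.5428 -0.2818] 0.2362
29.8 [ 0.421232   -0.28769096  0.33561011] [0.19646928 0.46746648 1.32214463] 0.07348684980177105
```

View pics/w6.png

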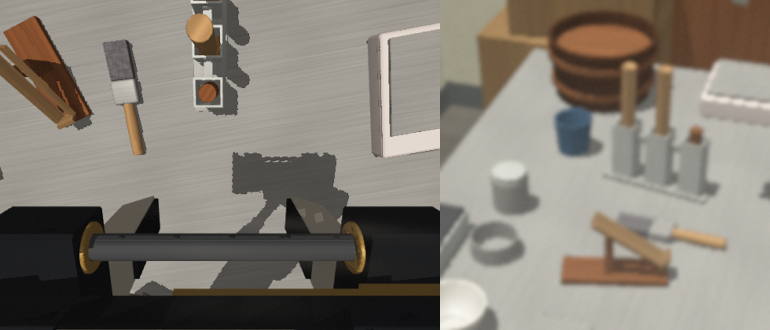

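Both pins stand upright in the far and middle wells, with the pestle still in the near well at (208,92), the bystanders in place and the gripper clear.

```bash
python3 -c "
from cell import *
print(hand_in())"
```

```text
the job is handed in; nothing more can be done
None
```

Both pins now stand upright and released in the holder (pin tops 225 and 236 mm above the table), one in the middle well and one in the far well; the pestle and bystanders look undisturbed, and the job was handed in at about 30 s with no verdict returned.

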